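# Find the heavy side of a trimmer wheel and hold it down

### The job

The trimmer wheel on the balancing stand has one heavy side, which cannot be seen. Swing the brake lever over to free the spindle, turn the wheel by hand and let go, so that it swings to rest and shows where it is heavy; the stiff bearing stops it well short of the true bottom, by the same amount from whichever side it swings down. Finish with the brake off, holding the wheel still by its rim with the heavy side straight down for marking: do not let go, and leave the things round the stand where they are.

Things in the scene. Friction and masses are not known exactly. Their poses are not given: they have to be found in the camera images.
- spindle (a point): centre of the wheel, on the spindle's axis, fixed to the stand, 125 mm above the bench. Its x axis runs level along the spindle from the wheel to the brake at the back, y level to the left (seen from the wheel's free face), z up. Grey stand with a base 210 mm (along x) by 130 mm, 22 mm high, its middle 60 mm behind this point; bearing housing of radius 27 mm from 26 mm to 106 mm behind it.
- wheel (a joint): angle of the wheel about the spindle's x axis (rad; unlimited; positive: the top moves to -y, right). At 0 the line on the wheel points up; this says nothing of the heavy side, which is new each time ('heavy' in the rules, pose not given; its z points up when the heavy side is straight down). Its turning resistance, equal both ways, stops it up to 0.5 rad off true bottom, and near the top it may stay put.
- wheel_mark (a point): outer end of the dark line on the wheel, on the rim, mid thickness. The wheel is a grey-brown abrasive disc, 150 mm in diameter, 18 mm thick, upright with its free face to the robot; the flat band from 35 to 75 mm radius is bare on both faces, can be pinched across its thickness and clears the stand. Unbraked and let go, the wheel swings back without overshoot and usually rests within 3 s.
- brake (a joint): brake lever angle (rad): 0 upright, spindle locked; it swings to the stand's left (+y of spindle) to its stop at 1.4, nearly level. The spindle is free from about 0.7 on. It turns about an axis parallel to the spindle, stays where it is put, and takes a few newtons at the knob; while it slips off, the brake may drag the wheel a little.
- brake_knob (a point): centre of the lever's black ball knob, 24 mm in diameter, 62 mm from the lever's pivot. The pivot lies 124 mm behind the wheel's centre and 34 mm above the spindle's axis.
- model_lower: white plaster jaw model, 67x66x28 mm, lying left of the stand, near the front; origin at the middle of its underside; not to be disturbed
- model_green: green plaster jaw model, 64x63x26 mm, lying left of the stand; origin at the middle of its underside; not to be disturbed
- articulator: brass hinge articulator with two jaw models, 106x62x95 mm, far left of the stand; origin at the middle of its underside; not to be disturbed
- bottle_pink: pink bottle, 45x52x127 mm, standing right of the stand; origin at the middle of its underside; not to be disturbed
- bottle_white: white bottle, 48x60x147 mm, right of the stand, farther back; origin at the middle of its underside; not to be disturbed
- plaster_pot: white pot with a screw lid, 73x73x71 mm, to the right near the front; origin at the middle of its underside; not to be disturbed
- polish_paste: short jar with a black lid, 49x49x52 mm, behind the stand on the left; origin at the middle of its underside; not to be disturbed
- pencil: yellow pencil, 105 mm long, lying left of the stand; origin at the middle of its underside; not to be disturbed
- calliper: steel dial calliper, 160x58x15 mm, lying to the right at the front; origin at the middle of its underside; not to be disturbed
- tape_roll: roll of masking tape, 84 mm in diameter, 24 mm high, lying flat to the right at the back; origin at the middle of its underside; not to be disturbed

How it is judged (in metres and radians):
On the way, in this order (a step that is already met when the one before it is completed fails the run):
1. the brake lever is swung over far enough to free the spindle (value of joint brake above 0.7 rad), for 0.1 s.
2. the freed wheel is turned by hand (contact force between the fingers and wheel above 0.5 N and (velocity of joint wheel above 0.15 rad/s or velocity of joint wheel below -0.15 rad/s)), for 0.1 s.
3. the wheel, let go, hangs at rest by itself with its heavy side low (within 0.75 rad of straight down) (contact force between anything else and wheel below 0.2 N and velocity of joint wheel between -0.06 and 0.06 rad/s and angle between heavy's own z axis and vertical below 0.75 rad), for 0.3 s.
At the end, for the whole second after the job is handed in: The brake lever stays swung over (beyond 0.9 rad), the fingers hold the wheel (over 2 N) and it stands still with its hidden heavy side within 0.2 rad (11 degrees) of straight down; the listed things round the stand have not moved by 30 mm (angle between heavy's own z axis and vertical below 0.2 rad and contact force between the fingers and wheel above 2 N and velocity of joint wheel between -0.06 and 0.06 rad/s and value of joint brake above 0.9 rad and distance of each of model_lower, model_green, articulator, bottle_pink, bottle_white, plaster_pot, polish_paste, pencil, calliper, tape_roll from where it was at the start of the episode below 0.03 m); the arm keeps its last pose, push and grip.
It fails at once if a model, the articulator, a bottle, the pot, the jar, the pencil, the calliper or the tape is knocked away by more than 30 mm (distance of any of model_lower, model_green, articulator, bottle_pink, bottle_white, plaster_pot, polish_paste, pencil, calliper, tape_roll from where it was at the start of the episode above 0.03 m).
It also fails if it takes over 72 s, if anything falls off the work surface, if the arm or the gripper's body presses on something with over 40 N, if the wrist force passes 120 N, or if a joint passes its speed limit or range.

### The arm

A 6-joint arm with a two-finger parallel gripper is mounted at the origin on a cart in front of the work surface, level with it; the furniture and walls round the work are solid. World frame = base frame: x ahead of the robot, y to its left, z up, the work surface at z = 0. Lengths are in mm, angles in rad, forces in N, time in s.
With the tool pointing down it reaches from about 400 to 925 mm from the base axis. Payload 12.5 kg.
Tool frame: the origin (TCP) lies midway between the tips of the shut fingers; the grasp point (between the pads) lies 19 mm behind it; z points along the fingers, y is the direction in which the jaws open and shut (so a half turn about z gives the same grasp; the last joint's range is limited). The gripper opens to 95 mm and grips with 3 to 60 N. Pads are 20 mm wide; open, the fingers measure 119 mm over their backs; the gripper's body (75 mm by 180 mm) begins 59 mm behind the grasp point.
Start: joints at [-1.334, 0.491, 1.559, -0, 1.092, -0.106], TCP at [210.102, -588.646, 214.661] pointing down, gripper open.
Joint ranges: [-3.1, 3.1], [-0.84, 2.19], [0.05, 2.79], [-1.13, 4.28], [0.06, 2.93], [-2.69, 2.69]. Speed limits (rad/s): [2.22, 2.22, 2.79, 3.14, 3.14, 3.14].

### API

Orientations are given as [roll, pitch, yaw] about the fixed x, y, z axes, in that order (R = Rz(yaw) Ry(pitch) Rx(roll)).
In Python, from cell import env gives the robot as it stands.
- The arm moves only by the tool drive_tool, never from a script. Its argument "increments" is a list of rows, each a list of 2 entries, a list of its own where there are three numbers: the shift along the tool's x, y, z as a fraction of full scale, then the turn, a rotation vector about the tool's x, y, z as a fraction of full scale. In form: [[[x, y, z], [ax, ay, az]], ...]. A call has 1 to 5 rows; each row shifts and turns the commanded pose from where the row before left it, along the tool's axes as they then stand; what a row does not reach is not made up. Full scale, the value 1, is 30 mm for a shift and 0.08 rad for a turn. A row lasts 1/12 s, in which the tool goes at most 41.7 mm and 7.16 degrees, less where a joint would pass 70% of its speed; a pose out of reach is approached as far as the arm can. A call with a number of a shift or a turn outside -1 to 1 is refused whole. A call with a gripper value outside its range is refused whole. "jaw" is the opening, from -1 (shut) to 1 (fully open), so that 0 is half open, set as the call begins (left out, the last holds). The fingers move at their own pace and stop on an object; the grip force is fixed at half the most. Time passes only in rows, so rows that do not move let the fingers close. It gives the time, the measured TCP pose, the force and the opening at its end, in the units of the state.
- env.state(): the state, without advancing time (a new reading comes with each control period).
- env.read_camera(name): name is "scene" or "top" or "wrist"; returns a dict with "pixels" (480x640x3 uint8, blue, green, red), "vertical_fov" (degrees; the focal length in pixels is half the picture's height over the tangent of half this angle, whatever the lens; pixels are square), "cx", "cy" (the principal point, pixels), "world_to_cam" (4x4, takes a point from world to camera coordinates). Camera axes: x right, y down, z forward; pixel columns grow to the right and rows downward; lengths in mm; the calibration is good to about 2 mm. A picture is of the moment at which its call begins. There is no depth.
- env.job_done(): hands the job in, once; it reports no verdict.
Trained networks look in a picture, given as the dict that the camera call returned (one of the last four; its "shot" number tells which), for a name from the list of things; names that differ only in an ending like _2 or _b are one class to them, and where a whole thing is asked for, a point or a joint stands for the part that bears it (a point fixed in the world has none). Each returns a list of dicts, best first, with "score" (0 to 1); they miss things now and then, are a little off and sometimes report something else, mostly with a low value. They report only what shows in the picture. A call takes as long as a camera call.
- env.boxes_of(target, picture): "point" ([x, y, z] in mm, in world coordinates, good to about 4 mm: the middle of the surface that is visible of it).
- env.tip_of(target, picture): "point" ([x, y, z] in mm, in world coordinates, good to about 4 mm: a listed point, or the origin of a listed thing).
The state is a dict: "t": time; "joints": joint angles; "qvel": joint speeds; "tau": joint torques, N m; "eef_pos": TCP position; "tcp_rot": TCP orientation; "ft_force": force on the tool from outside, world axes, zero at the start; "moment": the same for the moment, N m; "opening": opening from 0.0 (shut) to 1.0 (fully open).
Only numpy, scipy, OpenCV 4.12 (cv2) and the standard library are available. Lean on these libraries where they do the work, as an engineer would, in place of code of your own. Each camera call takes 0.05 s, during which the arm holds its last target.

## Working session

There is one attempt and no reset: what is moved stays moved. The work goes in short steps, Python scripts to look and compute and a tool call to move; the robot and the scene stay as the last step left them, time stands still between calls to the robot, and variables do not carry over. Pictures are saved under pics/ and viewed, and the job is handed in when it is done.

Besides the shell and the picture viewer there is one more tool, called after "Call:" as name([rows], argument=value, ...), one row to a line, values as JSON. drive_tool: Moves the arm, as the interface text tells. Its arguments: {"type":"object","properties":{"increments":{"type":"array","items":{"type":"array"}},"jaw":{"type":"number"}},"required":["increments"]}

```bash
ls; mkdir -p pics
cat > h.py <<'E'
from cell import env
import numpy as np, cv2
from scipy.spatial.transform import Rotation as R
def shot(n,f):
    p=env.read_camera(n); cv2.imwrite('pics/'+f+'.png',p['pixels']); return p
def proj(p,X):
    f=240/np.tan(np.radians(p['vertical_fov'])/2)
    c=p['world_to_cam']@np.append(X,1); return np.array([p['cx']+f*c[0]/c[2],p['cy']+f*c[1]/c[2]])
def ray(p,u,v):
    f=240/np.tan(np.radians(p['vertical_fov'])/2)
    M=np.linalg.inv(p['world_to_cam']); d=M[:3,:3]@np.array([(u-p['cx'])/f,(v-p['cy'])/f,1]); return M[:3,3],d/np.linalg.norm(d)
E
python3 - <<'E'
from h import *
s=env.state();print(s)
for n in('scene','top'):
    p=shot(n,n+'0')
    for t in ['spindle','wheel_mark','brake_knob','wheel','brake','model_lower','model_green','bottle_pink','bottle_white','plaster_pot','polish_paste','pencil','calliper','tape_roll','articulator']:
        print(n,t,[(np.round(d['point']),round(d['score'],2)) for d in env.tip_of(t,p)[:2]] if t not in('wheel','brake') else [(np.round(d['point']),round(d['score'],2)) for d in env.boxes_of(t,p)[:2]])
E
```

```text
pics
{'t': 0.0, 'joints': array([-1.33359874e+00,  4.91571326e-01,  1.55945832e+00, -1.82716587e-06,
        1.09169353e+00, -1.05568564e-01]), 'qvel': array([ 0.00187748,  0.00137284, -0.00134861, -0.00113982, -0.00183273,
        0.00122807]), 'tau': array([ 3.92582238e-03, -6.12633276e+01, -2.58179945e+01,  6.94250409e-02,
        4.83396091e-02, -9.86840450e-05]), 'eef_pos': array([ 210.03974103, -588.38778604,  214.05138514]), 'tcp_rot': array([-3.14046826e+00, -1.17513769e-04,  3.42766931e-01]), 'ft_force': array([-0.03313417, -0.16026827,  0.36202769]), 'moment': array([-0.02623589,  0.01047584, -0.02154712]), 'opening': 1.0002105313719574}
scene spindle [(array([445., -34., 126.]), 0.88)]
scene wheel_mark [(array([450.,   8., 189.]), 0.61)]
scene brake_knob [(array([574., -38., 223.]), 0.45)]
scene wheel [(array([441., -17., 136.]), 0.62)]
scene brake [(array([568., -33., 210.]), 0.56)]
scene model_lower [(array([432., 351.,   1.]), 0.61)]
scene model_green [(array([624., 288.,   1.]), 0.74), (array([432., 350.,   1.]), 0.59)]
scene bottle_pink [(array([ 552., -303.,    0.]),
[... 715 characters left out ...]
.38)]
top model_green [(array([625., 289.,  -2.]), 0.65), (array([683., 222.,  -3.]), 0.19)]
top bottle_pink [(array([ 556., -305.,   -0.]), 0.54), (array([ 409., -266.,   -0.]), 0.36)]
top bottle_white [(array([ 644., -366.,   -0.]), 0.63), (array([448., -36., 125.]), 0.59)]
top plaster_pot [(array([ 454., -358.,   -0.]), 0.94), (array([ 407., -267.,   -0.]), 0.62)]
top polish_paste [(array([684., 223.,   2.]), 0.78), (array([ 554., -308.,   -1.]), 0.6)]
top pencil [(array([513., 288.,  -1.]), 0.45)]
top calliper [(array([ 409., -266.,   -3.]), 0.58)]
top tape_roll [(array([ 664., -236.,   -2.]), 0.56), (array([ 555., -305.,   -1.]), 0.42)]
top articulator [(array([560., 496.,  -3.]), 0.6)]
```

View pics/scene0.png

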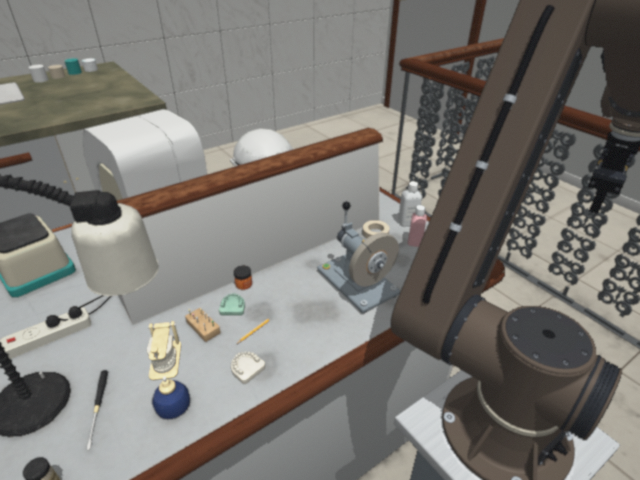

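View pics/top0.png

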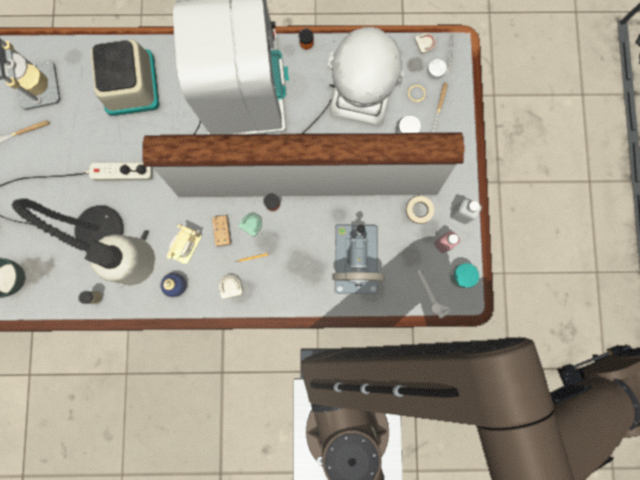

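The scene picture shows the stand at about (375,265), with the lever's black knob upright at (346,206) and the wheel's free face towards the robot. The nearest things to the stand are the pink bottle at (417,225) and the tape, both to the right. From the networks, the spindle is at about (447,-35,126) and the knob at about (573,-37,222). Next I'll write a planner that prints rows.

```bash
cat >> h.py <<'E'
def plan(pos,rpy,n=None,s=None,dec=2):
    s=s or env.state(); p0=np.array(s['eef_pos']); R0=R.from_euler('xyz',s['tcp_rot'])
    R1=R.from_euler('xyz',rpy); d=np.array(pos,float)-p0; rv=(R1*R0.inv()).as_rotvec()
    m=max(np.linalg.norm(d)/29,np.linalg.norm(rv)/0.078)
    n=n or max(1,int(np.ceil(m)))
    p=p0.copy();Rc=R0;rows=[]
    for i in range(n):
        tp=p0+d*(i+1)/n; tr=R.from_rotvec(rv*(i+1)/n)*R0
        a=np.round(Rc.inv().apply(tp-p)/30,dec); b=np.round((Rc.inv()*tr).as_rotvec()/0.08,dec)
        rows.append([list(map(float,a)),list(map(float,b))])
        p=p+Rc.apply(a*30); Rc=Rc*R.from_rotvec(b*0.08)
    for i in range(0,n,5): print(str(rows[i:i+5]).replace(' ',''))
    print('n',n,'end',np.round(p,1),np.round(Rc.as_euler('xyz'),3))
def st():
    s=env.state(); print(round(s['t'],2),np.round(s['eef_pos'],1),np.round(s['tcp_rot'],3),'F',np.round(s['ft_force'],1),'op',round(s['opening'],3),'j',np.round(s['joints'],2))
E
python3 -c "
from h import *
plan([571,-95,270],[np.pi,0,np.pi/2])"
```

```text
[[[0.77,-0.52,-0.08],[0.0,0.0,-0.7]],[[0.79,-0.48,-0.09],[0.0,0.0,-0.7]],[[0.82,-0.43,-0.08],[0.0,0.0,-0.69]],[[0.84,-0.39,-0.09],[0.0,0.0,-0.7]],[[0.87,-0.33,-0.08],[0.0,0.0,-0.7]]]
[[[0.88,-0.29,-0.08],[0.0,0.0,-0.7]],[[0.89,-0.24,-0.09],[0.0,0.0,-0.69]],[[0.91,-0.19,-0.08],[0.0,0.0,-0.7]],[[0.91,-0.14,-0.09],[0.0,0.0,-0.7]],[[0.93,-0.09,-0.08],[0.0,0.0,-0.7]]]
[[[0.92,-0.03,-0.08],[0.0,0.0,-0.69]],[[0.93,0.01,-0.09],[0.0,0.0,-0.7]],[[0.92,0.07,-0.08],[0.0,0.0,-0.7]],[[0.92,0.12,-0.08],[0.0,0.0,-0.7]],[[0.91,0.17,-0.09],[0.0,0.0,-0.7]]]
[[[0.9,0.22,-0.08],[0.0,0.0,-0.69]],[[0.89,0.27,-0.09],[0.0,0.0,-0.7]],[[0.87,0.32,-0.08],[0.0,0.0,-0.7]],[[0.85,0.37,-0.08],[0.0,0.0,-0.7]],[[0.83,0.41,-0.09],[0.0,0.0,-0.69]]]
[[[0.8,0.46,-0.08],[0.0,0.0,-0.7]],[[0.78,0.51,-0.09],[0.0,0.0,-0.7]]]
n 22 end [571.1 -95.  270.1] [3.142 0.    1.571]
```

Call:
drive_tool([
  [[0.77,-0.52,-0.08],[0,0,-0.7]],
  [[0.79,-0.48,-0.09],[0,0,-0.7]],
  [[0.82,-0.43,-0.08],[0,0,-0.69]],
  [[0.84,-0.39,-0.09],[0,0,-0.7]],
  [[0.87,-0.33,-0.08],[0,0,-0.7]],
], jaw=-1)

```text
t: 2.02
eef_pos: [292.8, -475.4, 227.4]
tcp_rot: [3.141, 0.0, 0.624]
ft_force: [1.0, -0.5, 1.3]
opening: 0.704
```

Call:
drive_tool([
  [[0.88,-0.29,-0.08],[0,0,-0.7]],
  [[0.89,-0.24,-0.09],[0,0,-0.69]],
  [[0.91,-0.19,-0.08],[0,0,-0.7]],
  [[0.91,-0.14,-0.09],[0,0,-0.7]],
  [[0.93,-0.09,-0.08],[0,0,-0.7]],
])

```text
t: 2.43
eef_pos: [374.8, -363.0, 240.1]
tcp_rot: [3.141, 0.0, 0.904]
ft_force: [0.9, -0.6, -0.5]
opening: 0.356
```

Call:
drive_tool([
  [[0.92,-0.03,-0.08],[0,0,-0.69]],
  [[0.93,0.01,-0.09],[0,0,-0.7]],
  [[0.92,0.07,-0.08],[0,0,-0.7]],
  [[0.92,0.12,-0.08],[0,0,-0.7]],
  [[0.91,0.17,-0.09],[0,0,-0.7]],
])

```text
t: 2.85
eef_pos: [456.8, -250.9, 252.7]
tcp_rot: [3.141, 0.0, 1.183]
ft_force: [0.6, 0.0, -0.1]
opening: 0.021
```

Call:
drive_tool([
  [[0.9,0.22,-0.08],[0,0,-0.69]],
  [[0.89,0.27,-0.09],[0,0,-0.7]],
  [[0.87,0.32,-0.08],[0,0,-0.7]],
  [[0,0,0],[0,0,0]],
])

```text
t: 3.18
eef_pos: [507.4, -181.7, 260.4]
tcp_rot: [3.14, -0.0, 1.354]
ft_force: [-0.1, -0.6, 0.2]
opening: 0.006
```

Run:
```python
from h import *
st()
for n in('wrist','scene'):
    p=shot(n,n+'1')
    for t in ['spindle','wheel_mark','brake_knob']:
        print(n,t,[(np.round(d['point'],1),round(d['score'],2)) for d in env.tip_of(t,p)[:2]])
plan([571,-85,270],[np.pi,0,np.pi/2])
```

```text
3.18 [ 507.4 -181.7  260.4] [ 3.14  -0.     1.354] F [-0.1 -0.6  0.2] op 0.006 j [-0.47  0.32  1.71  0.    1.11 -0.25]
wrist spindle [(array([445. , -34. , 131.4]), 0.63)]
wrist wheel_mark []
wrist brake_knob []
scene spindle [(array([448.3, -36.1, 127.5]), 0.62)]
scene wheel_mark [(array([452.7,   7.9, 191.5]), 0.82), (array([ 661.7, -236.4,    6. ]), 0.51)]
scene brake_knob [(array([573.2, -39.1, 222.4]), 0.5)]
[[[0.75,0.28,-0.07],[-0.0,0.0,-0.56]],[[0.74,0.31,-0.06],[-0.0,0.0,-0.56]],[[0.72,0.35,-0.07],[-0.0,0.0,-0.57]],[[0.71,0.38,-0.07],[-0.0,0.0,-0.56]],[[0.69,0.41,-0.07],[-0.0,0.0,-0.56]]]
n 5 end [571.1 -84.9 270.1] [-3.141  0.     1.571]
```

View both.

View pics/wrist1.png

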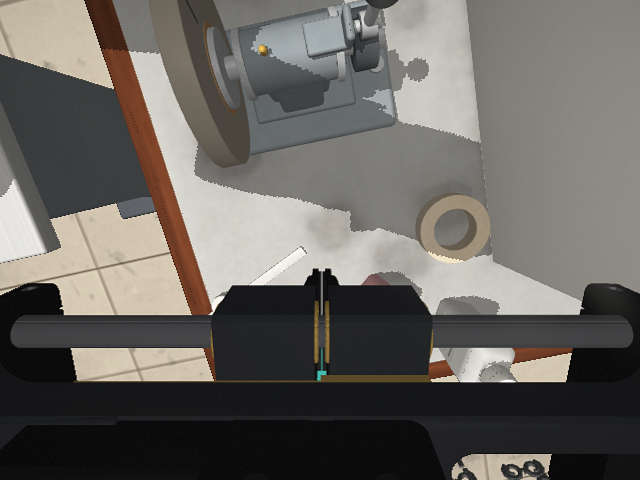

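View pics/scene1.png

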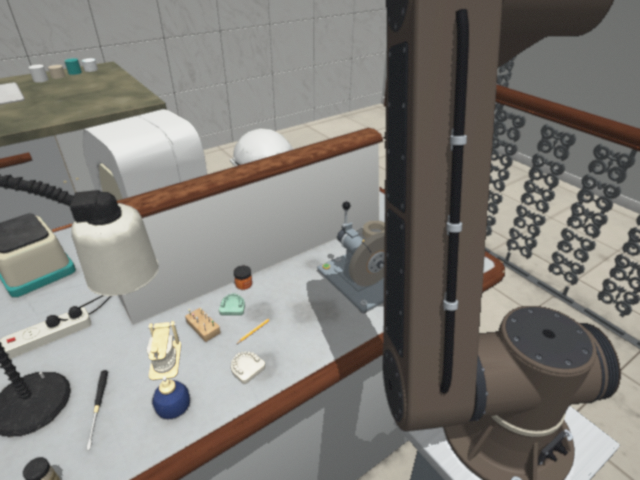

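Call:
drive_tool([
  [[0.75,0.28,-0.07],[0,0,-0.56]],
  [[0.74,0.31,-0.06],[0,0,-0.56]],
  [[0.72,0.35,-0.07],[0,0,-0.57]],
  [[0.71,0.38,-0.07],[0,0,-0.56]],
  [[0.69,0.41,-0.07],[0,0,-0.56]],
])

```text
t: 4.0
eef_pos: [571.7, -83.7, 270.2]
tcp_rot: [-3.142, 0.0, 1.573]
ft_force: [0.8, -0.3, 0.5]
opening: 0.005
```

The wrist picture shows the stand at the top, with the wheel edge-on at (200,90) and the lever base at (365,40). The tape roll at (455,227) is well clear. The arm now hides the wheel's face in the scene view. Next I'll lower the shut fingers beside the knob and push.

Call:
drive_tool([
  [[0.23,0,0.95],[0,0,0]],
  [[0.23,0,0.95],[0,0,0]],
  [[0,0,0],[0,0,0]],
])

```text
t: 4.25
eef_pos: [569.3, -69.2, 208.8]
tcp_rot: [-3.135, -0.002, 1.573]
ft_force: [0.0, 0.1, -0.7]
opening: 0.001
```

Call:
drive_tool([
  [[0.5,0,0.05],[0,0,0]],
  [[0.48,0,0.05],[0,0,0]],
  [[0.27,0,0.12],[0,0,0]],
  [[0.27,0,0.12],[0,0,0]],
])

```text
t: 4.58
eef_pos: [571.7, -24.3, 203.8]
tcp_rot: [3.14, 0.001, 1.572]
ft_force: [1.4, -2.0, 1.7]
opening: 0.002
```

Run:
```python
from h import *
st()
p=shot('scene','scene2')
for t in ['wheel_mark','brake_knob']:
        print(t,[(np.round(d['point'],1),round(d['score'],2)) for d in env.tip_of(t,p)[:2]])
p=shot('wrist','wrist2')
```

```text
4.58 [571.7 -24.3 203.8] [3.140e+00 1.000e-03 1.572e+00] F [ 1.4 -2.   1.7] op 0.002 j [-0.16  0.43  1.71 -0.    1.01 -0.16]
wheel_mark [(array([ 4.506e+02, -2.000e-01,  1.921e+02]), 0.96)]
brake_knob [(array([574.8,  -4.6, 212. ]), 0.61)]
```

View pics/scene2.png

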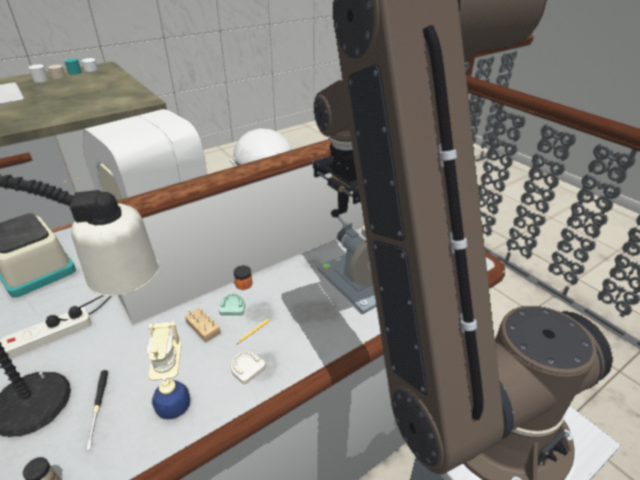

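View pics/wrist2.png

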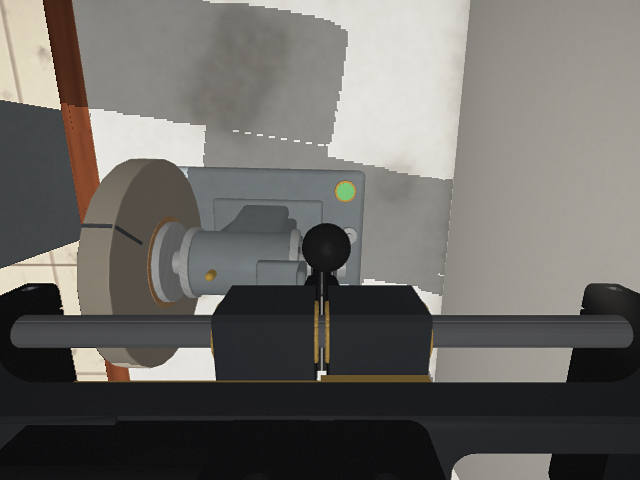

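The wrist picture shows the knob at (326,247), pushed by the fingers, and the wheel's line on its rim and back face at (110,228). The lever is at about 0.55 rad, so I'll carry on along the arc.

Call:
drive_tool([
  [[0.22,0,0.18],[0,0,0]],
  [[0.22,0,0.22],[0,0,0]],
  [[0.22,0,0.28],[0,0,0]],
  [[0.18,0,0.28],[0,0,0]],
  [[0,0,0],[0,0,0]],
])

```text
t: 5.2
eef_pos: [570.5, 1.6, 172.1]
tcp_rot: [-3.139, -0.0, 1.573]
ft_force: [0.6, -1.0, -1.1]
opening: 0.005
```

Run:
```python
from h import *
st()
p=shot('wrist','wrist3')
for t in ['wheel_mark','brake_knob']:
        print(t,[(np.round(d['point'],1),round(d['score'],2)) for d in env.tip_of(t,p)[:2]])
```

```text
5.2 [570.5   1.6 172.1] [-3.139 -0.     1.573] F [ 0.6 -1.  -1.1] op 0.005 j [-0.11  0.46  1.74  0.    0.94 -0.12]
wheel_mark [(array([452.3,  27.9, 168.7]), 0.6), (array([445.2, -34. , 127.5]), 0.41)]
brake_knob [(array([573.3,  26.6, 169.6]), 0.88)]
```

View pics/wrist3.png

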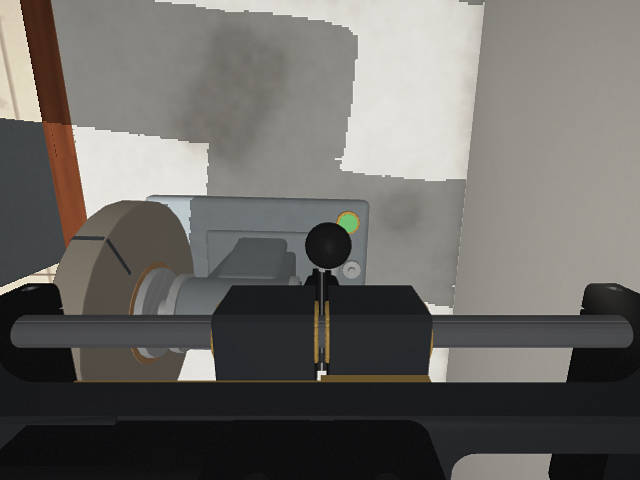

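The knob is now at (573,27,170), so the lever is at its stop at about 1.4. The wheel's line has started to move. I'll lift away and track it.

Call:
drive_tool([
  [[-0.5,0,-0.9],[0,0,0]],
  [[-0.5,0,-0.9],[0,0,0]],
  [[-0.5,0,-0.9],[0,0,0]],
  [[0,0,0],[0,0,0]],
], jaw=0.2)

```text
t: 5.68
eef_pos: [572.8, -46.6, 260.2]
tcp_rot: [3.134, 0.002, 1.571]
ft_force: [0.5, -0.9, 1.0]
opening: 0.225
```

```bash
cat >> h.py <<'E'
def mark(n,f,sp=(447,-35.5,125)):
    p=shot(n,f); o=[]
    for d in env.tip_of('wheel_mark',p)[:2]:
        x=d['point']; o.append((np.round(x,1),round(d['score'],2),'th',round(float(np.arctan2(-(x[1]-sp[1]),x[2]-sp[2])),3),'r',round(float(np.hypot(x[1]-sp[1],x[2]-sp[2])),1)))
    print(n,round(env.state()['t'],2),o); return p
E
python3 - <<'E'
from h import *
st()
p=mark('wrist','wrist4')
for t in ['brake_knob','spindle']:
        print(t,[(np.round(d['point'],1),round(d['score'],2)) for d in env.tip_of(t,p)[:2]])
mark('scene','scene4')
mark('top','top4')
E
```

```text
5.68 [572.8 -46.6 260.2] [3.134e+00 2.000e-03 1.571e+00] F [ 0.5 -0.9  1. ] op 0.225 j [-0.2   0.37  1.63 -0.    1.13 -0.2 ]
wrist 5.78 [(array([453.7,  35.2, 155.3]), 0.61, 'th', -1.166, 'r', 76.9)]
brake_knob [(array([573.5,  22.3, 169.8]), 0.56)]
spindle [(array([446. , -35.4, 125.1]), 0.87)]
scene 5.98 [(array([451.9,  40.5, 152. ]), 0.59, 'th', -1.229, 'r', 80.7)]
top 6.08 []
```

View pics/wrist4.png

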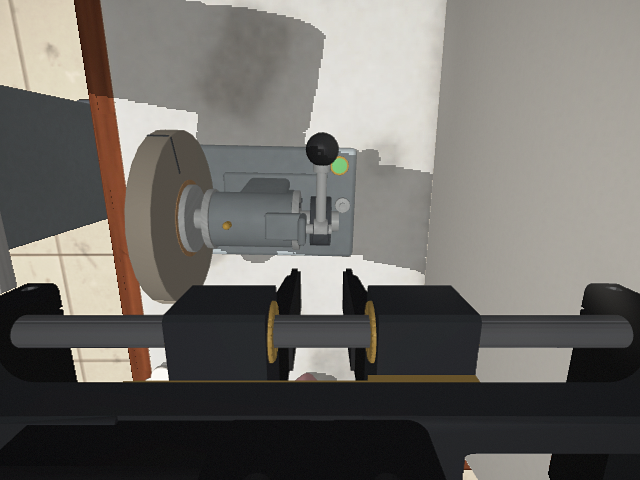

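View pics/top4.png

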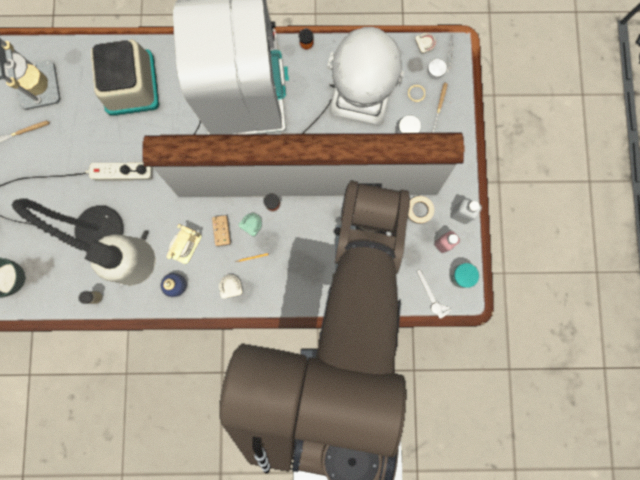

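The lever lies over at (321,150) with the knob to the left, and the line has moved to (172,148) on the far-left rim, so the wheel is falling in the negative direction. I'll move over the wheel while it settles.

```bash
python3 -c "
from h import *
plan([447.5,-36,255],[np.pi,0,np.pi/2])"
```

```text
[[[0.05,-0.82,-0.0],[-0.0,-0.0,0.01]],[[0.06,-0.83,-0.01],[-0.01,-0.0,0.0]],[[0.05,-0.82,-0.0],[-0.0,-0.0,0.01]],[[0.06,-0.82,-0.01],[-0.01,-0.0,0.0]],[[0.05,-0.83,-0.0],[0.0,-0.0,0.01]]]
n 5 end [447.4 -36.  255. ] [ 3.142 -0.     1.571]
```

Call:
drive_tool([
  [[0.05,-0.82,0],[0,0,0]],
  [[0.06,-0.83,0],[0,0,0]],
  [[0.05,-0.82,0],[0,0,0]],
  [[0.06,-0.82,0],[0,0,0]],
  [[0.05,-0.83,0],[0,0,0]],
], jaw=0)

```text
t: 6.5
eef_pos: [446.4, -36.1, 254.6]
tcp_rot: [-3.141, -0.0, 1.573]
ft_force: [-0.1, -0.2, -0.0]
opening: 0.501
```

Run:
```python
from h import *
st()
p=mark('wrist','wrist5')
for t in ['brake_knob','spindle']:
        print(t,[(np.round(d['point'],1),round(d['score'],2)) for d in env.tip_of(t,p)[:2]])
mark('scene','scene5')
```

```text
6.5 [446.4 -36.1 254.6] [-3.141 -0.     1.573] F [-0.1 -0.2 -0. ] op 0.501 j [-0.23  0.19  1.91 -0.    1.04 -0.23]
wrist 6.6 [(array([450.7,  41.9, 153.2]), 0.9, 'th', -1.221, 'r', 82.4)]
brake_knob [(array([571.9,  23.4, 168.6]), 0.65)]
spindle [(array([446.7, -33.3, 126.2]), 0.89)]
scene 6.8 [(array([452.1,  39. , 147.8]), 0.64, 'th', -1.274, 'r', 77.9), (array([447.2, -36.7, 126.7]), 0.27, 'th', 0.615, 'r', 2.1)]
```

View pics/wrist5.png

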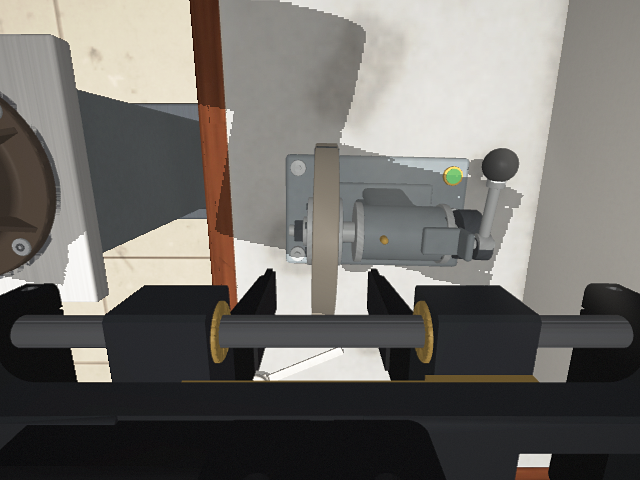

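View pics/scene5.png

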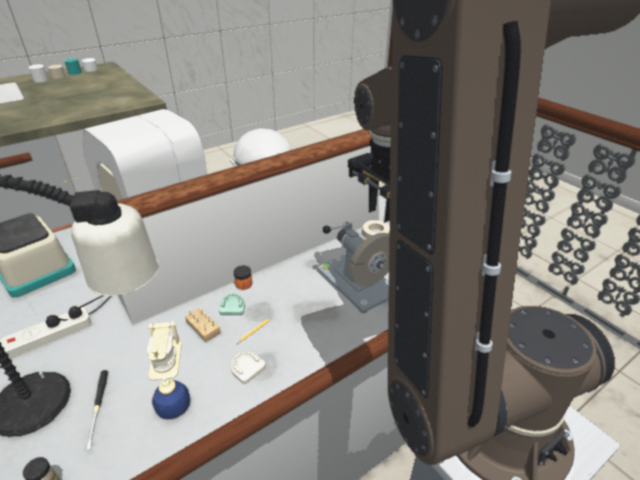

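The line now sits at the left end of the rim, (326,147) in the wrist picture, at about −1.25 rad and nearly at rest. The spindle reads (446.7,−34.5,125.5). Next is a planner in wheel polar coordinates: r is the TCP distance from the spindle and t is the tool tilt.

```bash
cat >> h.py <<'E'
C=np.array([447.,-35.5,125.])
R00=R.from_euler('xyz',[np.pi,0,np.pi/2])
def pol(s=None):
    s=s or env.state(); d=np.array(s['eef_pos'])-C; Rc=R.from_euler('xyz',s['tcp_rot'])
    return np.hypot(d[1],d[2]),np.arctan2(-d[1],d[2]),(Rc*R00.inv()).as_rotvec()[0],d[0]
def wplan(r1,t1,n=None,dec=2):
    s=env.state(); r0,tp0,tr0,dx=pol(s); print('now r,t,tilt,dx',np.round([r0,tp0,tr0,dx],3))
    n=n or max(1,int(np.ceil(max(abs(r1-r0)/29,abs(t1-tr0)/.0799,max(r0,r1)*abs(t1-tp0)/28))))
    p=np.array(s['eef_pos']);Rc=R.from_euler('xyz',s['tcp_rot']);rows=[];R0=Rc
    for i in range(n):
        k=(i+1)/n; r=r0+(r1-r0)*k; t=tp0+(t1-tp0)*k
        tp=C+np.array([dx*(1-k),-r*np.sin(t),r*np.cos(t)])
        full=R.from_rotvec([t1,0,0])*R00; rv=(full*R0.inv()).as_rotvec(); tr=R.from_rotvec(rv*k)*R0
        a=np.round(Rc.inv().apply(tp-p)/30,dec)+0; b=np.round((Rc.inv()*tr).as_rotvec()/0.08,dec)+0
        rows.append([list(map(float,a)),list(map(float,b))]); p=p+Rc.apply(a*30); Rc=Rc*R.from_rotvec(b*.08)
    for i in range(0,n,5): print(str(rows[i:i+5]).replace(' ',''))
    print('n',n,'end',np.round(p,1),np.round(Rc.as_euler('xyz'),3))
E
python3 -c "
from h import *
wplan(125,0.6)"
```

```text
now r,t,tilt,dx [ 1.30054e+02  8.00000e-03 -0.00000e+00  1.57100e+00]
[[[-0.32,-0.01,0.04],[0.0,0.94,0.0]],[[-0.32,0.0,0.03],[0.0,0.94,0.01]],[[-0.31,-0.01,0.04],[0.0,0.93,0.0]],[[-0.31,-0.01,0.03],[0.0,0.94,0.0]],[[-0.32,0.0,0.03],[0.0,0.94,0.0]]]
[[[-0.31,-0.01,0.04],[0.0,0.94,0.01]],[[-0.31,-0.01,0.03],[0.0,0.93,0.0]],[[-0.31,0.0,0.03],[0.0,0.94,0.0]]]
n 8 end [ 447.1 -106.3  228.2] [-3.142 -0.6    1.571]
```

Call:
drive_tool([
  [[-0.32,-0.01,0.04],[0,0.94,0]],
  [[-0.32,0,0.03],[0,0.94,0]],
  [[-0.31,-0.01,0.04],[0,0.93,0]],
  [[-0.31,-0.01,0.03],[0,0.94,0]],
  [[-0.32,0,0.03],[0,0.94,0]],
])

```text
t: 7.22
eef_pos: [447.8, -83.2, 243.0]
tcp_rot: [3.14, -0.379, 1.573]
ft_force: [0.4, 0.4, -0.1]
opening: 0.499
```

Call:
drive_tool([
  [[-0.31,-0.01,0.04],[0,0.94,0]],
  [[-0.31,-0.01,0.03],[0,0.93,0]],
  [[-0.31,0,0.03],[0,0.94,0]],
  [[0,0,0],[0,0,0]],
])

```text
t: 7.55
eef_pos: [446.8, -108.5, 226.0]
tcp_rot: [-3.138, -0.605, 1.568]
ft_force: [-0.7, 0.9, -0.4]
opening: 0.498
```

Run:
```python
from h import *
st()
p=mark('wrist','wrist6')
for t in ['spindle']:
        print(t,[(np.round(d['point'],1),round(d['score'],2)) for d in env.tip_of(t,p)[:2]])
p=mark('scene','scene6')
wplan(42,0.6)
```

```text
7.55 [ 446.8 -108.5  226. ] [-3.138 -0.605  1.568] F [-0.7  0.9 -0.4] op 0.498 j [-0.66  0.39  1.86  0.48  1.33 -0.88]
wrist 7.65 [(array([451.4,  38.4, 148.8]), 0.72, 'th', -1.259, 'r', 77.6)]
spindle [(array([445.4, -34.8, 128.5]), 0.8)]
scene 7.8 [(array([450.3,  40.9, 151.5]), 0.78, 'th', -1.237, 'r', 80.9)]
now r,t,tilt,dx [125.128   0.595   0.598  -0.481]
[[[-0.01,0.01,0.92],[0.0,0.01,0.01]],[[0.0,0.0,0.93],[-0.01,0.01,0.01]],[[-0.01,0.01,0.92],[0.0,0.0,0.01]]]
n 3 end [447.  -59.3 159.7] [-3.141 -0.6    1.571]
```

View pics/wrist6.png

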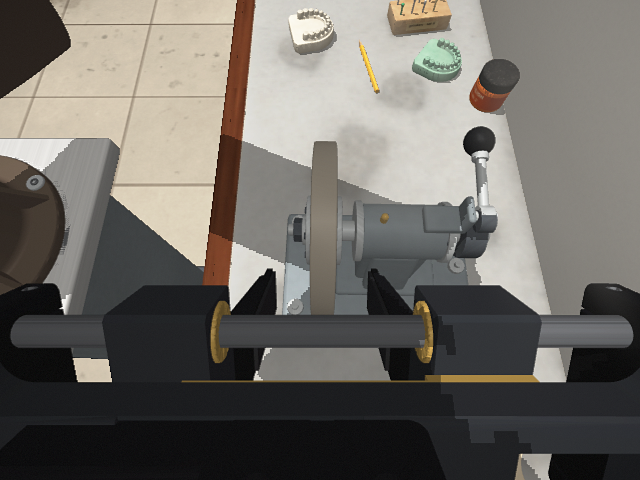

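The wheel is at rest at about −1.25. In the wrist picture it sits centred between the fingers, at column 325 with the fingers at 270 and 375. Next I slide in and grip.

Call:
drive_tool([
  [[-0.01,0.01,0.92],[0,0,0]],
  [[0,0,0.93],[0,0,0]],
  [[-0.01,0.01,0.92],[0,0,0]],
  [[0,0,0],[0,0,0]],
])

```text
t: 8.13
eef_pos: [445.4, -56.7, 157.4]
tcp_rot: [-3.137, -0.601, 1.573]
ft_force: [0.1, -0.4, -0.7]
opening: 0.499
```

Call:
drive_tool([
  [[0,0,0],[0,0,0]],
  [[0,0,0],[0,0,0]],
  [[0,0,0],[0,0,0]],
  [[0,0,0],[0,0,0]],
  [[0,0,0],[0,0,0]],
], jaw=-1)

```text
t: 8.55
eef_pos: [447.1, -60.4, 160.0]
tcp_rot: [3.14, -0.599, 1.573]
ft_force: [2.4, 0.1, 0.5]
opening: 0.207
```

Run:
```python
from h import *
st(); mark('scene','scene7')
wplan(42,-0.8)
```

```text
8.55 [447.1 -60.4 160. ] [ 3.14  -0.599  1.573] F [2.4 0.1 0.5] op 0.207 j [-0.58  0.45  1.98  0.55  1.13 -0.93]
scene 8.65 [(array([452.5,  43. , 144.4]), 0.98, 'th', -1.329, 'r', 80.9), (array([510.8, 285.5,  -2.2]), 0.37, 'th', -1.948, 'r', 345.3)]
now r,t,tilt,dx [42.928  0.62   0.599  0.787]
[[[0.11,0.0,0.0],[0.0,-0.97,0.0]],[[0.12,0.0,0.01],[0.0,-0.97,0.0]],[[0.11,0.0,0.0],[0.0,-0.97,0.0]],[[0.11,-0.01,0.01],[0.01,-0.98,0.0]],[[0.11,0.0,0.0],[0.0,-0.97,0.0]]]
[[[0.11,0.0,0.0],[0.0,-0.97,0.0]],[[0.12,0.0,0.01],[0.0,-0.97,0.0]],[[0.11,0.0,0.0],[0.0,-0.97,0.0]],[[0.11,0.0,0.01],[0.0,-0.97,0.0]],[[0.11,0.0,0.0],[0.0,-0.98,-0.01]]]
[[[0.11,-0.01,0.01],[0.01,-0.97,0.0]],[[0.11,0.0,0.0],[0.0,-0.97,0.0]],[[0.12,0.0,0.01],[0.0,-0.97,0.0]],[[0.11,0.0,0.0],[0.0,-0.97,0.0]],[[0.11,0.0,0.01],[0.0,-0.97,0.0]]]
[[[0.11,0.0,0.01],[0.01,-0.97,0.0]],[[0.11,0.0,0.0],[0.0,-0.98,0.0]],[[0.11,-0.01,0.01],[0.0,-0.97,0.0]]]
n 18 end [446.9  -5.4 154.2] [-3.142  0.8    1.571]
```

It's gripped at 19 mm, the wheel's thickness. Now I'll turn it about −1.4 rad.

Call:
drive_tool([
  [[0.11,0,0],[0,-0.97,0]],
  [[0.12,0,0.01],[0,-0.97,0]],
  [[0.11,0,0],[0,-0.97,0]],
  [[0.11,0,0.01],[0,-0.97,0]],
  [[0.11,0,0],[0,-0.97,0]],
])

```text
t: 9.07
eef_pos: [448.3, -45.7, 167.3]
tcp_rot: [3.137, -0.206, 1.571]
ft_force: [1.5, -5.1, -1.3]
opening: 0.191
```

Call:
drive_tool([
  [[0.11,0,0],[0,-0.97,0]],
  [[0.12,0,0.01],[0,-0.97,0]],
  [[0.11,0,0],[0,-0.97,0]],
  [[0.11,0,0.01],[0,-0.97,0]],
  [[0.11,0,0],[0,-0.97,0]],
])

```text
t: 9.48
eef_pos: [448.7, -28.6, 168.6]
tcp_rot: [3.135, 0.182, 1.571]
ft_force: [1.4, -4.0, 8.6]
opening: 0.189
```

Run:
```python
from h import *
st(); mark('scene','scene8');mark('wrist','wrist8')
wplan(42,-0.8)
```

```text
9.48 [448.7 -28.6 168.6] [3.135 0.182 1.571] F [ 1.4 -4.   8.6] op 0.189 j [-0.1   0.31  2.04 -0.26  0.78  0.08]
scene 9.58 [(array([451.5,  36.5,  92.9]), 0.9, 'th', -1.99, 'r', 78.8), (array([432.4, 345.9,   1.5]), 0.63, 'th', -1.884, 'r', 400.9)]
wrist 9.68 []
now r,t,tilt,dx [44.034 -0.176 -0.178  1.767]
[[[0.11,-0.01,0.01],[0.01,-0.97,0.0]],[[0.12,0.0,0.02],[0.01,-0.97,0.0]],[[0.11,-0.01,0.01],[0.01,-0.98,0.0]],[[0.11,-0.01,0.01],[0.01,-0.97,0.0]],[[0.11,-0.01,0.01],[0.01,-0.97,0.0]]]
[[[0.11,0.0,0.02],[0.01,-0.97,0.0]],[[0.11,-0.01,0.01],[0.01,-0.97,0.0]],[[0.11,-0.01,0.01],[0.01,-0.98,0.0]]]
n 8 end [447.   -5.4 154.3] [-3.141  0.8    1.571]
```

View pics/scene8.png

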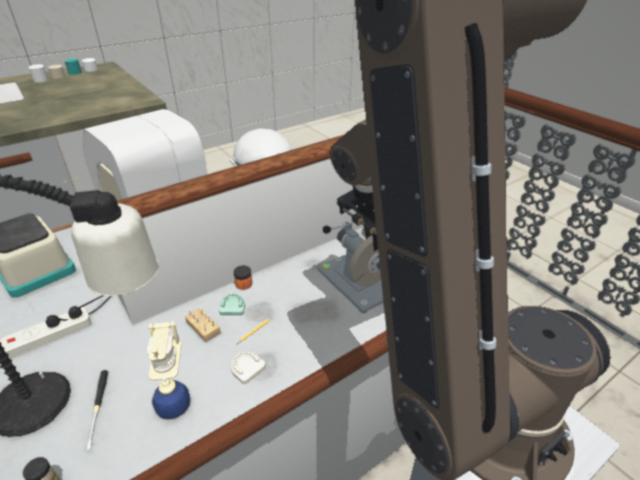

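View pics/wrist8.png

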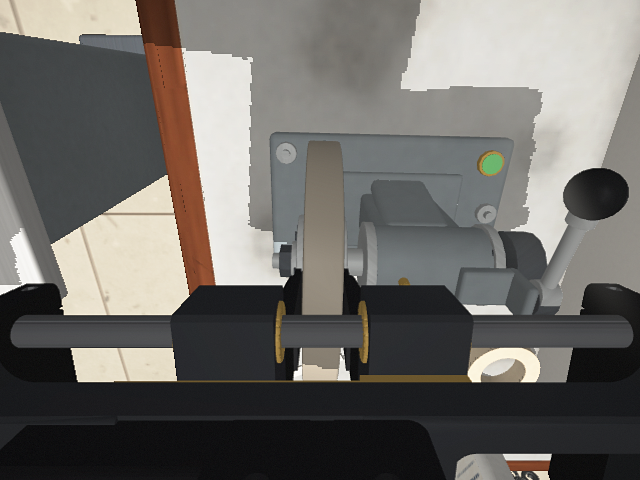

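Call:
drive_tool([
  [[0.11,0,0.01],[0,-0.97,0]],
  [[0.12,0,0.01],[0,-0.97,0]],
  [[0.11,0,0.01],[0,-0.97,0]],
  [[0.11,0,0.01],[0,-0.97,0]],
  [[0.11,0,0.01],[0,-0.97,0]],
])

```text
t: 10.1
eef_pos: [449.3, -11.9, 162.8]
tcp_rot: [3.131, 0.569, 1.567]
ft_force: [-2.3, 11.5, 27.7]
opening: 0.189
```

Call:
drive_tool([
  [[0.11,0,0.01],[0,-0.97,0]],
  [[0.11,0,0.01],[0,-0.97,0]],
  [[0.11,0,0.01],[0,-0.97,0]],
  [[0,0,0],[0,0,0]],
])

```text
t: 10.43
eef_pos: [449.5, -2.6, 154.4]
tcp_rot: [3.133, 0.802, 1.571]
ft_force: [3.9, 21.1, 26.4]
opening: 0.189
```

Run:
```python
from h import *
st(); mark('scene','scene9')
wplan(130,-0.8)
```

```text
10.43 [449.5  -2.6 154.4] [3.133 0.802 1.571] F [ 3.9 21.1 26.4] op 0.189 j [ 0.27  0.51  2.03 -0.91  1.08  0.92]
scene 10.53 [(array([ 5.134e+02,  2.893e+02, -3.000e-01]), 0.6, 'th', -1.939, 'r', 348.1), (array([448.5,   2.5,  56.4]), 0.37, 'th', -2.636, 'r', 78.4)]
now r,t,tilt,dx [44.051 -0.831 -0.797  2.471]
[[[0.01,-0.02,-0.96],[0.04,-0.01,0.0]],[[-0.02,-0.02,-0.95],[0.03,-0.02,-0.01]],[[-0.03,-0.03,-0.96],[0.04,-0.01,0.0]]]
n 3 end [446.9  57.8 215.7] [-3.141  0.8    1.571]
```

Call:
drive_tool([
  [[0,0,0],[0,0,0]],
  [[0,0,0],[0,0,0]],
  [[0,0,0],[0,0,0]],
], jaw=0)

```text
t: 10.78
eef_pos: [446.6, -5.3, 153.0]
tcp_rot: [-3.141, 0.797, 1.572]
ft_force: [1.1, -0.0, 0.7]
opening: 0.348
```

Run:
```python
from h import *
st(); mark('scene','scene10')
wplan(130,-0.8)
```

```text
10.78 [446.6  -5.3 153. ] [-3.141  0.797  1.572] F [ 1.1 -0.   0.7] op 0.348 j [ 0.26  0.51  2.04 -0.9   1.07  0.91]
scene 10.88 [(array([451.4,  10.1,  61.4]), 0.53, 'th', -2.52, 'r', 78.3), (array([560.4, 491.2,   0. ]), 0.41, 'th', -1.804, 'r', 541.3)]
now r,t,tilt,dx [41.016 -0.824 -0.797 -0.475]
[[[0.01,0.0,-0.74],[0.0,-0.01,0.0]],[[0.0,0.01,-0.74],[0.0,-0.01,0.01]],[[-0.02,0.0,-0.74],[0.0,-0.01,0.0]],[[-0.02,0.01,-0.75],[0.01,-0.01,0.0]]]
n 4 end [447.1  57.8 215.7] [-3.141  0.8    1.571]
```

Released. The fingers are clear and the wheel is swinging back, so I'll wait here with the jaws open.

Call:
drive_tool([
  [[0,0,0],[0,0,0]],
  [[0,0,0],[0,0,0]],
  [[0,0,0],[0,0,0]],
  [[0,0,0],[0,0,0]],
  [[0,0,0],[0,0,0]],
])

```text
t: 11.3
eef_pos: [446.7, -5.1, 152.9]
tcp_rot: [-3.142, 0.797, 1.572]
ft_force: [0.0, 0.1, 0.1]
opening: 0.501
```

Call:
drive_tool([
  [[0,0,0],[0,0,0]],
  [[0,0,0],[0,0,0]],
  [[0,0,0],[0,0,0]],
  [[0,0,0],[0,0,0]],
  [[0,0,0],[0,0,0]],
])

```text
t: 11.72
eef_pos: [446.7, -5.1, 152.9]
tcp_rot: [3.142, 0.797, 1.572]
ft_force: [-0.8, 0.4, -0.3]
opening: 0.501
```

Run:
```python
from h import *
st(); mark('scene','scene11a')
```

```text
11.72 [446.7  -5.1 152.9] [3.142 0.797 1.572] F [-0.8  0.4 -0.3] op 0.501 j [ 0.26  0.51  2.04 -0.9   1.07  0.91]
scene 11.82 [(array([450. ,  27.3,  81.2]), 0.55, 'th', -2.18, 'r', 76.6)]
```

Call:
drive_tool([
  [[0,0,0],[0,0,0]],
  [[0,0,0],[0,0,0]],
  [[0,0,0],[0,0,0]],
  [[0,0,0],[0,0,0]],
  [[0,0,0],[0,0,0]],
])

```text
t: 12.23
eef_pos: [446.7, -5.1, 152.9]
tcp_rot: [3.142, 0.797, 1.572]
ft_force: [0.5, -0.2, -0.1]
opening: 0.497
```

Call:
drive_tool([
  [[0,0,0],[0,0,0]],
  [[0,0,0],[0,0,0]],
  [[0,0,0],[0,0,0]],
  [[0,0,0],[0,0,0]],
  [[0,0,0],[0,0,0]],
])

```text
t: 12.65
eef_pos: [446.7, -5.1, 152.9]
tcp_rot: [-3.142, 0.797, 1.572]
ft_force: [0.9, 0.6, -0.4]
opening: 0.501
```

Call:
drive_tool([
  [[0,0,0],[0,0,0]],
  [[0,0,0],[0,0,0]],
  [[0,0,0],[0,0,0]],
  [[0,0,0],[0,0,0]],
  [[0,0,0],[0,0,0]],
])

```text
t: 13.07
eef_pos: [446.7, -5.1, 152.9]
tcp_rot: [3.142, 0.797, 1.572]
ft_force: [0.1, -0.6, 0.1]
opening: 0.499
```

Run:
```python
from h import *
st(); [mark('scene','scene11'+c) for c in 'bcd']; p=mark('wrist','wrist11')
```

```text
13.07 [446.7  -5.1 152.9] [3.142 0.797 1.572] F [ 0.1 -0.6  0.1] op 0.499 j [ 0.26  0.51  2.04 -0.9   1.07  0.91]
scene 13.17 [(array([453.2,  29.4,  80.7]), 0.43, 'th', -2.17, 'r', 78.6)]
scene 13.27 [(array([449.3,  29.9,  78.5]), 0.5, 'th', -2.189, 'r', 80.2)]
scene 13.37 [(array([448.4,  29.8,  79.4]), 0.57, 'th', -2.18, 'r', 79.6)]
wrist 13.47 [(array([450. ,  27.4,  83.9]), 0.89, 'th', -2.15, 'r', 75.1)]
```

View pics/scene11d.png

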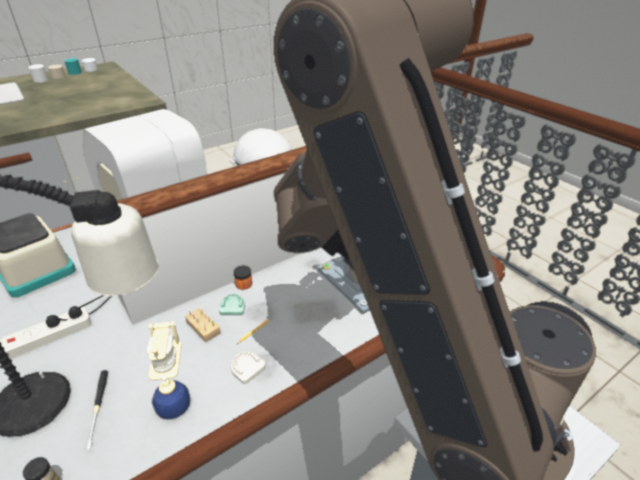

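View pics/wrist11.png

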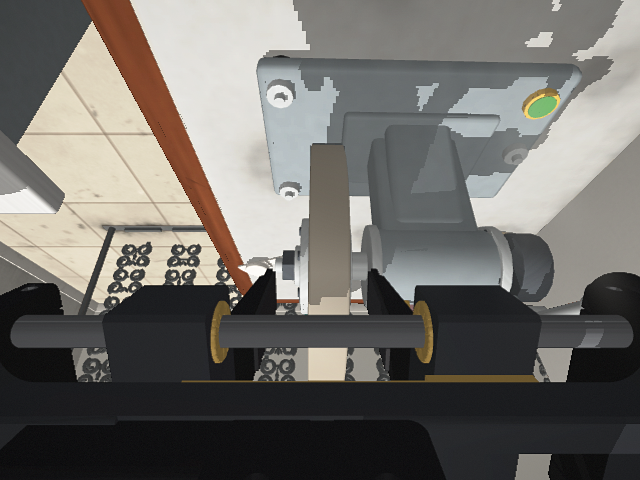

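After the swing down from the negative side it rests at about −2.17; scene and wrist agree, with four steady readings. Next I'll grip here and turn about +1.5 to repeat the swing from the positive side.

Call:
drive_tool([
  [[0,0,0],[0,0,0]],
  [[0,0,0],[0,0,0]],
  [[0,0,0],[0,0,0]],
  [[0,0,0],[0,0,0]],
  [[0,0,0],[0,0,0]],
], jaw=-1)

```text
t: 13.88
eef_pos: [448.6, -4.9, 153.0]
tcp_rot: [3.137, 0.796, 1.572]
ft_force: [24.8, -13.6, -11.3]
opening: 0.208
```

```bash
sed -i 's/^C=.*/C=np.array([447.,-34.8,125.5])/' h.py
python3 - <<'E'
from h import *
st(); r=pol()[0]; wplan(r,0.75,20)
E
```

```text
13.88 [448.6  -4.9 153. ] [3.137 0.796 1.572] F [ 24.8 -13.6 -11.3] op 0.208 j [ 0.26  0.51  2.04 -0.91  1.07  0.91]
now r,t,tilt,dx [40.61  -0.827 -0.796  1.617]
[[[-0.11,0.0,0.0],[0.0,0.97,0.0]],[[-0.1,-0.01,0.0],[0.0,0.96,0.01]],[[-0.11,0.0,0.0],[0.01,0.97,0.0]],[[-0.11,0.0,0.0],[0.0,0.97,0.0]],[[-0.1,0.0,0.01],[0.0,0.96,0.01]]]
[[[-0.11,-0.01,0.0],[0.0,0.97,0.0]],[[-0.11,0.0,0.0],[0.01,0.96,0.0]],[[-0.1,0.0,0.0],[0.0,0.97,0.0]],[[-0.11,-0.01,0.0],[0.0,0.97,0.01]],[[-0.11,0.0,0.01],[0.0,0.96,0.0]]]
[[[-0.1,0.0,0.0],[0.0,0.97,0.0]],[[-0.11,0.0,0.0],[0.01,0.97,0.01]],[[-0.11,-0.01,0.0],[0.0,0.96,0.0]],[[-0.1,0.0,0.01],[0.0,0.97,0.0]],[[-0.11,0.0,0.0],[0.0,0.97,0.0]]]
[[[-0.11,-0.01,0.0],[0.0,0.96,0.01]],[[-0.1,0.0,0.01],[0.01,0.97,0.0]],[[-0.11,0.0,0.0],[0.0,0.96,0.0]],[[-0.11,0.0,0.0],[0.0,0.97,0.01]],[[-0.1,-0.01,0.01],[0.0,0.97,0.0]]]
n 20 end [446.9 -62.4 155.3] [ 3.141 -0.75   1.571]
```

Call:
drive_tool([
  [[-0.11,0,0],[0,0.97,0]],
  [[-0.1,0,0],[0,0.96,0]],
  [[-0.11,0,0],[0,0.97,0]],
  [[-0.11,0,0],[0,0.97,0]],
  [[-0.1,0,0.01],[0,0.96,0]],
])

```text
t: 14.3
eef_pos: [448.9, -17.9, 161.9]
tcp_rot: [3.136, 0.406, 1.571]
ft_force: [11.7, -7.6, -24.9]
opening: 0.19
```

Call:
drive_tool([
  [[-0.11,0,0],[0,0.97,0]],
  [[-0.11,0,0],[0,0.96,0]],
  [[-0.1,0,0],[0,0.97,0]],
  [[-0.11,0,0],[0,0.97,0]],
  [[-0.11,0,0.01],[0,0.96,0]],
])

```text
t: 14.72
eef_pos: [448.5, -33.3, 165.2]
tcp_rot: [3.137, 0.019, 1.571]
ft_force: [12.2, 6.2, -30.6]
opening: 0.192
```

Call:
drive_tool([
  [[-0.1,0,0],[0,0.97,0]],
  [[-0.11,0,0],[0,0.97,0]],
  [[-0.11,0,0],[0,0.96,0]],
  [[-0.1,0,0.01],[0,0.97,0]],
  [[-0.11,0,0],[0,0.97,0]],
])

```text
t: 15.13
eef_pos: [448.0, -48.5, 162.5]
tcp_rot: [3.139, -0.368, 1.57]
ft_force: [13.8, 16.0, -36.0]
opening: 0.193
```

Call:
drive_tool([
  [[-0.11,0,0],[0,0.96,0]],
  [[-0.1,0,0.01],[0,0.97,0]],
  [[-0.11,0,0],[0,0.96,0]],
  [[-0.11,0,0],[0,0.97,0]],
  [[-0.1,0,0.01],[0,0.97,0]],
])

```text
t: 15.55
eef_pos: [447.6, -61.4, 154.3]
tcp_rot: [3.141, -0.755, 1.57]
ft_force: [11.9, 24.3, -24.4]
opening: 0.189
```

Run:
```python
from h import *
st();print(pol()); mark('scene','scene12');mark('wrist','wrist12')
```

```text
15.55 [447.6 -61.4 154.3] [ 3.141 -0.755  1.57 ] F [ 11.9  24.3 -24.4] op 0.189 j [-0.63  0.52  1.97  0.63  1.23 -1.03]
(np.float64(39.19571258275553), np.float64(0.7447331473071157), np.float64(0.7553564314044044), np.float64(0.6362426960742482))
scene 15.65 [(array([453.3,  15.4, 184.4]), 0.84, 'th', -0.708, 'r', 78.2)]
wrist 15.75 [(array([451.6,   9.6, 188.1]), 0.75, 'th', -0.621, 'r', 77.6)]
```

View pics/scene12.png

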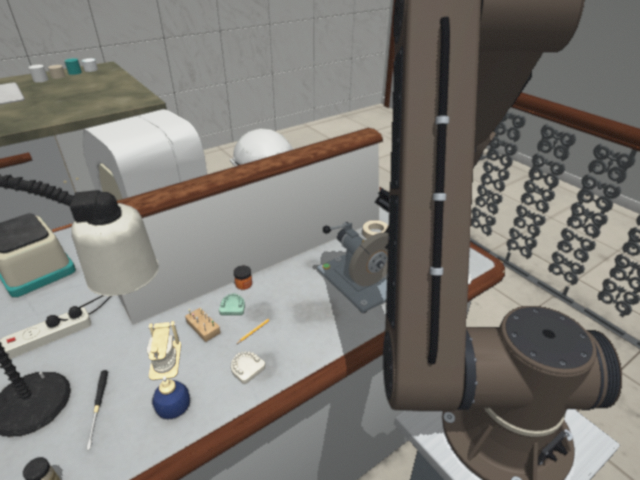

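The wheel is at about −0.65, as expected (−2.17 + 1.55). I'll let go and wait.

Call:
drive_tool([
  [[0,0,0],[0,0,0]],
  [[0,0,0],[0,0,0]],
  [[0,0,0],[0,0,0]],
  [[0,0,0],[0,0,0]],
  [[0,0,0],[0,0,0]],
], jaw=0)

```text
t: 16.17
eef_pos: [446.8, -62.6, 155.4]
tcp_rot: [3.141, -0.749, 1.573]
ft_force: [0.6, 0.3, -0.9]
opening: 0.47
```

Call:
drive_tool([
  [[0,0,0],[0,0,0]],
  [[0,0,0],[0,0,0]],
  [[0,0,0],[0,0,0]],
  [[0,0,0],[0,0,0]],
  [[0,0,0],[0,0,0]],
])

```text
t: 16.58
eef_pos: [446.8, -62.5, 155.2]
tcp_rot: [3.141, -0.749, 1.572]
ft_force: [0.2, -0.3, -0.2]
opening: 0.494
```

Call:
drive_tool([
  [[0,0,0],[0,0,0]],
  [[0,0,0],[0,0,0]],
  [[0,0,0],[0,0,0]],
  [[0,0,0],[0,0,0]],
  [[0,0,0],[0,0,0]],
])

```text
t: 17.0
eef_pos: [446.8, -62.5, 155.2]
tcp_rot: [3.142, -0.749, 1.572]
ft_force: [-0.4, -0.1, 0.2]
opening: 0.498
```

Run:
```python
from h import *
st(); mark('scene','scene13a')
```

```text
17.0 [446.8 -62.5 155.2] [ 3.142 -0.749  1.572] F [-0.4 -0.1  0.2] op 0.498 j [-0.64  0.52  1.97  0.62  1.23 -1.02]
scene 17.1 [(array([450.6,  38.9, 155.9]), 0.71, 'th', -1.177, 'r', 80.6)]
```

Call:
drive_tool([
  [[0,0,0],[0,0,0]],
  [[0,0,0],[0,0,0]],
  [[0,0,0],[0,0,0]],
  [[0,0,0],[0,0,0]],
  [[0,0,0],[0,0,0]],
])

```text
t: 17.52
eef_pos: [446.8, -62.5, 155.2]
tcp_rot: [3.142, -0.75, 1.572]
ft_force: [-0.8, -0.2, -0.1]
opening: 0.5
```

Call:
drive_tool([
  [[0,0,0],[0,0,0]],
  [[0,0,0],[0,0,0]],
  [[0,0,0],[0,0,0]],
  [[0,0,0],[0,0,0]],
  [[0,0,0],[0,0,0]],
])

```text
t: 17.93
eef_pos: [446.8, -62.5, 155.2]
tcp_rot: [-3.142, -0.75, 1.572]
ft_force: [0.5, 0.0, 0.8]
opening: 0.5
```

Call:
drive_tool([
  [[0,0,0],[0,0,0]],
  [[0,0,0],[0,0,0]],
  [[0,0,0],[0,0,0]],
  [[0,0,0],[0,0,0]],
  [[0,0,0],[0,0,0]],
])

```text
t: 18.35
eef_pos: [446.8, -62.5, 155.2]
tcp_rot: [3.142, -0.749, 1.572]
ft_force: [0.2, -0.2, 1.2]
opening: 0.502
```

Call:
drive_tool([
  [[0,0,0],[0,0,0]],
  [[0,0,0],[0,0,0]],
  [[0,0,0],[0,0,0]],
  [[0,0,0],[0,0,0]],
  [[0,0,0],[0,0,0]],
])

```text
t: 18.77
eef_pos: [446.8, -62.5, 155.2]
tcp_rot: [3.142, -0.75, 1.572]
ft_force: [-0.8, -0.7, -0.0]
opening: 0.5
```

Run:
```python
from h import *
st(); [mark('scene','scene13'+c) for c in 'bcd']; p=mark('wrist','wrist13');p=mark('wrist','wrist13b')
```

```text
18.77 [446.8 -62.5 155.2] [ 3.142 -0.75   1.572] F [-0.8 -0.7 -0. ] op 0.5 j [-0.64  0.52  1.97  0.62  1.23 -1.02]
scene 18.87 [(array([450.2,  40. , 149.7]), 0.96, 'th', -1.255, 'r', 79.4)]
scene 18.97 [(array([453.2,  41. , 152.2]), 0.78, 'th', -1.229, 'r', 81.2)]
scene 19.07 []
wrist 19.17 []
wrist 19.27 []
```

View pics/wrist13.png

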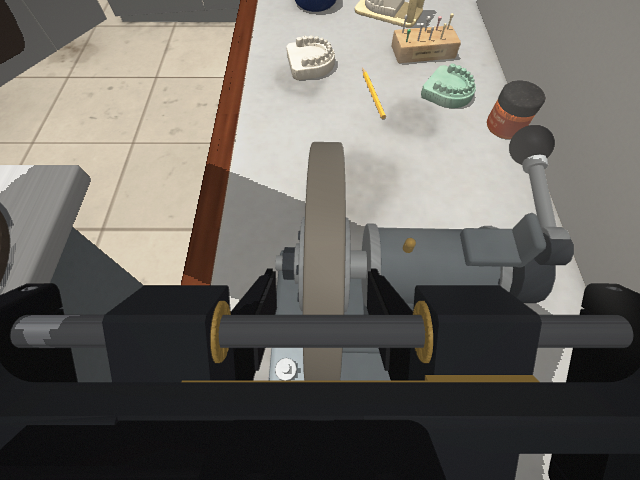

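From the positive side it rests at about −1.245, the same as the first time. The other side gave −2.17, so heavy side down is at −1.71. That means gripping here and turning −0.465 rad.

Call:
drive_tool([
  [[0,0,0],[0,0,0]],
  [[0,0,0],[0,0,0]],
  [[0,0,0],[0,0,0]],
  [[0,0,0],[0,0,0]],
  [[0,0,0],[0,0,0]],
], jaw=-1)

```text
t: 19.68
eef_pos: [446.9, -62.5, 155.2]
tcp_rot: [3.141, -0.749, 1.572]
ft_force: [12.1, 2.2, -1.6]
opening: 0.206
```

Run:
```python
from h import *
st(); p=pol();print(p); mark('scene','scene14'); wplan(p[0],p[2]-.465,6)
```

```text
19.68 [446.9 -62.5 155.2] [ 3.141 -0.749  1.572] F [12.1  2.2 -1.6] op 0.206 j [-0.64  0.52  1.97  0.62  1.23 -1.02]
(np.float64(40.657592921760596), np.float64(0.7504149356000073), np.float64(0.7494517933470395), np.float64(-0.07176465807856403))
scene 19.78 [(array([453. ,  41.4, 147.2]), 0.78, 'th', -1.29, 'r', 80.0)]
now r,t,tilt,dx [40.689  0.753  0.749  0.679]
[[[0.11,0.0,0.0],[0.0,-0.97,0.0]],[[0.1,-0.01,0.01],[0.01,-0.97,0.0]],[[0.11,0.0,0.0],[0.0,-0.96,0.0]],[[0.1,0.0,0.01],[0.0,-0.97,0.0]],[[0.11,-0.01,0.0],[0.0,-0.97,0.0]]]
[[[0.1,0.0,0.0],[0.01,-0.97,0.0]]]
n 6 end [447.1 -46.4 164.6] [-3.141 -0.284  1.571]
```

Call:
drive_tool([
  [[0.11,0,0],[0,-0.97,0]],
  [[0.1,0,0.01],[0,-0.97,0]],
  [[0.11,0,0],[0,-0.96,0]],
  [[0.1,0,0.01],[0,-0.97,0]],
  [[0.11,0,0],[0,-0.97,0]],
])

```text
t: 20.2
eef_pos: [448.1, -49.4, 163.9]
tcp_rot: [3.138, -0.358, 1.571]
ft_force: [7.7, 2.7, -14.5]
opening: 0.195
```

Call:
drive_tool([
  [[0.1,0,0],[0,-0.97,0]],
  [[0,0,0],[0,0,0]],
  [[0,0,0],[0,0,0]],
  [[0,0,0],[0,0,0]],
  [[0,0,0],[0,0,0]],
])

```text
t: 20.62
eef_pos: [448.2, -46.3, 165.0]
tcp_rot: [3.138, -0.284, 1.572]
ft_force: [7.0, 1.9, -0.4]
opening: 0.189
```

Run:
```python
from h import *
st(); print(pol()); [mark('scene','scene15'+c) for c in 'abc']; p=mark('wrist','wrist15')
for t in ['brake_knob','spindle']:
        print(t,[(np.round(d['point'],1),round(d['score'],2)) for d in env.tip_of(t,p)[:2]])
```

```text
20.62 [448.2 -46.3 165. ] [ 3.138 -0.284  1.572] F [ 7.   1.9 -0.4] op 0.189 j [-0.41  0.35  2.01  0.33  0.92 -0.63]
(np.float64(41.16222601707804), np.float64(0.2841637412162276), np.float64(0.2842725768447546), np.float64(1.162787996470115))
scene 20.72 [(array([452.7,  47.5, 115.4]), 0.57, 'th', -1.686, 'r', 83.6)]
scene 20.82 [(array([452.6,  42.9, 114.9]), 0.89, 'th', -1.699, 'r', 79.0)]
scene 20.92 [(array([455.6,  40.7, 113.5]), 0.86, 'th', -1.721, 'r', 77.1)]
wrist 21.02 []
brake_knob [(array([572.8,  24.4, 169.4]), 0.84)]
spindle []
```

View pics/wrist15.png

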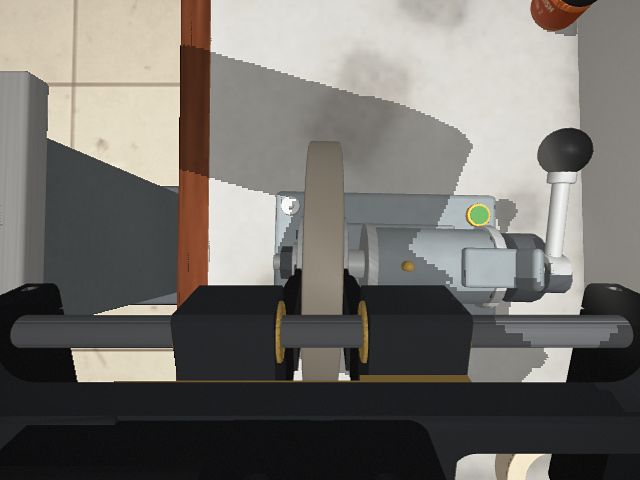

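View pics/scene15a.png

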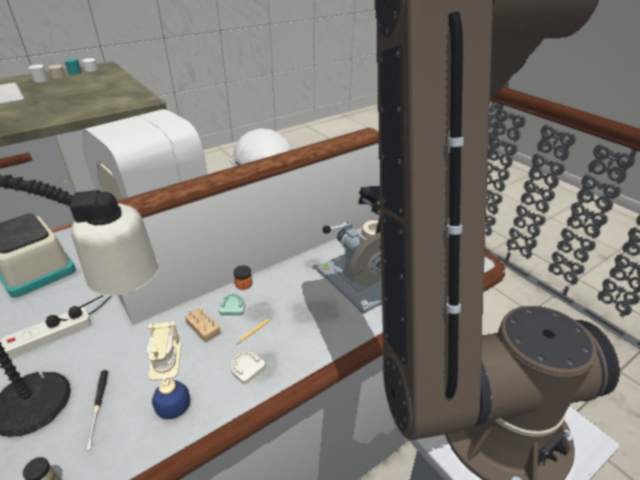

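The line is at about −1.70 (target −1.71). The knob is at (572.8,24.4,169.4), so the lever is still at about 1.4, and the grip is firm with no other load. Handing in.

```bash
python3 -c "
from h import *
print(env.job_done())"
```

```text
the job is handed in; nothing more can be done
None
```

I freed the spindle, let the wheel swing to rest from both sides, and handed in holding it by the rim with the heavy side straight down as measured. The hand-in reported no verdict.

- **Brake:** I pushed the lever over to its stop at about 1.4 rad. My last check, just before handing in, put the knob at a height that still fits that.
- **Resting angles:** The wheel stopped at about −1.25 rad when it swung down from the positive side, both after freeing the brake and again after turning it by hand. From the negative side it stopped at about −2.17 rad.
- **True bottom:** The midpoint is −1.71 rad, so the bearing holds the wheel about 0.46 rad off on either side, within the stated 0.5.
- **Final hold:** I gripped the rim and turned the wheel to the midpoint. Three scene readings put the line at −1.69, −1.70 and −1.72 rad. The jaws were shut on the wheel's thickness and the wrist force was about 7 N.

**Checks that fell short:**
- The wrist camera could not see the line in the final pose, so the last angle rests on the scene camera and the arm's own motion.
- The line's measured distance from the centre came out 2 to 8 mm too long, which I judged shifts the midpoint by less than 0.05 rad.
- I did not measure the other things again at the end. Nothing looked moved in the pictures, and the tool stayed well clear of them.

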